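Make up two damper fitting kits

TASK

Make up two damper fitting kits from the stock on the bench: the orange bump stop, the hexagon nut and the purple sleeve go in the blue tray, and the black bump stop and the bearing ring go in the red tray. Stand each part upright, as it stands now, flat on the floor of a compartment of its own (any compartment of the right tray). Leave the green bump stop, the spray can and the damper lying at the back where they are.

Things in the scene. Friction and masses are not known exactly. Their poses are not given: they have to be found in the camera images.
- blue_tray: Blue steel kit tray fixed to the bench, 238 mm long (its x) by 82 mm (its y), with three equal compartments in a row along x, each 74 x 74 mm inside, their centres at x = -78, 0 and +78 mm, y = 0. The compartment floor is 4 mm above the bench, the walls and partitions are 4 mm thick and their tops 12 mm above the bench. Origin: centre of its underside.
- red_tray: Red steel kit tray fixed to the bench, 238 mm long (its x) by 82 mm (its y), with three equal compartments in a row along x, each 74 x 74 mm inside, their centres at x = -78, 0 and +78 mm, y = 0. The compartment floor is 4 mm above the bench, the walls and partitions are 4 mm thick and their tops 12 mm above the bench. Origin: centre of its underside.
- orange_bump_stop: Orange bump stop: a solid round block, diameter 46 mm from the base up to 30 mm, then a narrower ribbed nose (39 mm and less), 50 mm tall in all, about 80 g. Stands on its wide base on the bench. Origin: centre of its underside, z up its axis.
- black_bump_stop: Black bump stop: a solid round block, diameter 46 mm from the base up to 30 mm, then a narrower ribbed nose (39 mm and less), 50 mm tall in all, about 80 g. Stands on its wide base on the bench. Origin: centre of its underside, z up its axis.
- hex_nut: Large dark steel hexagon nut lying flat, 36 mm across flats (41.6 mm across corners), 28 mm tall, about 150 g; the bore is only drawn. Two of its flats face its +y and -y, the others follow every 60 degrees. Origin: centre of its underside, z up.
- purple_sleeve: Purple anodised metal sleeve standing on end, a tube of outer diameter 40 mm, bore 18 mm, 42 mm tall, about 200 g. Origin: centre of its underside, z up its axis.
- bearing_ring: Light aluminium-coloured bearing ring lying flat, outer diameter 52 mm, bore 28 mm, 26 mm tall, about 180 g. Origin: centre of its underside, z up its axis.
- green_bump_stop: Green bump stop: a solid round block, diameter 46 mm from the base up to 30 mm, then a narrower ribbed nose (39 mm and less), 50 mm tall in all, about 80 g. Stands on its wide base on the bench. Origin: centre of its underside, z up its axis. Stands among the stock; not part of either kit.
- spray_can: Spray can with a yellow band standing at the far side of the bench, diameter 65 mm, 170 mm tall; loose, not to be disturbed. Origin: centre of its underside.
- damper: Orange damper (shock absorber) with a steel rod, lying along its y at the far side of the bench, 379 mm long, 44 mm thick, 1.8 kg; loose, not to be disturbed. Origin: at bench height under about its middle.
Things that resemble listed ones, but are neither listed nor needed, are in the scene too. Several things have the shape of the black_bump_stop; the one meant has the colours described above.

How it is judged (in metres and radians):
At the end, for the whole second after the job is handed in: Orange bump stop, nut and sleeve stand in the blue tray, black bump stop and ring in the red, one to a compartment: within 20 mm of its centre along the tray's x and y, underside 1 to 8 mm above the tray's underside, tilt under 0.12 rad, slower than 0.02 m/s ((x of orange_bump_stop in the frame of blue_tray between -0.098 and -0.058 m or x of orange_bump_stop in the frame of blue_tray between -0.02 and 0.02 m or x of orange_bump_stop in the frame of blue_tray between 0.058 and 0.098 m) and y of orange_bump_stop in the frame of blue_tray between -0.02 and 0.02 m and z of orange_bump_stop in the frame of blue_tray between 0.001 and 0.008 m and angle between each of orange_bump_stop, hex_nut, purple_sleeve, black_bump_stop, bearing_ring's own z axis and vertical below 0.12 rad and linear speed of each of orange_bump_stop, hex_nut, purple_sleeve, black_bump_stop, bearing_ring below 0.02 m/s and (x of hex_nut in the frame of blue_tray between -0.098 and -0.058 m or x of hex_nut in the frame of blue_tray between -0.02 and 0.02 m or x of hex_nut in the frame of blue_tray between 0.058 and 0.098 m) and y of hex_nut in the frame of blue_tray between -0.02 and 0.02 m and z of hex_nut in the frame of blue_tray between 0.001 and 0.008 m and (x of purple_sleeve in the frame of blue_tray between -0.098 and -0.058 m or x of purple_sleeve in the frame of blue_tray between -0.02 and 0.02 m or x of purple_sleeve in the frame of blue_tray between 0.058 and 0.098 m) and y of purple_sleeve in the frame of blue_tray between -0.02 and 0.02 m and z of purple_sleeve in the frame of blue_tray between 0.001 and 0.008 m and (x of black_bump_stop in the frame of red_tray between -0.098 and -0.058 m or x of black_bump_stop in the frame of red_tray between -0.02 and 0.02 m or x of black_bump_stop in the frame of red_tray between 0.058 and 0.098 m) and y of black_bump_stop in the frame of red_tray between -0.02 and 0.02 m and z of black_bump_stop in the frame of red_tray between 0.001 and 0.008 m and (x of bearing_ring in the frame of red_tray between -0.098 and -0.058 m or x of bearing_ring in the frame of red_tray between -0.02 and 0.02 m or x of bearing_ring in the frame of red_tray between 0.058 and 0.098 m) and y of bearing_ring in the frame of red_tray between -0.02 and 0.02 m and z of bearing_ring in the frame of red_tray between 0.001 and 0.008 m); the robot touches nothing.
It fails at once if the green bump stop is moved more than 15 mm (distance of green_bump_stop from where it was at the start of the episode above 0.015 m).
It fails at once if the spray can is moved more than 15 mm (distance of spray_can from where it was at the start of the episode above 0.015 m).
It fails at once if the damper is moved more than 15 mm (distance of damper from where it was at the start of the episode above 0.015 m).
It also fails if it takes over 120 s, if anything falls off the work surface, if the arm or the gripper's body presses on something with over 40 N, if the wrist force passes 120 N, or if a joint passes its speed limit or range.

ROBOT

A 6-joint arm with a two-finger parallel gripper is mounted at the origin on the work surface. World frame = base frame: x ahead of the robot, y to its left, z up, the work surface at z = 0. Lengths are in mm, angles in degrees, forces in N, time in s.
With the tool pointing down it reaches from about 350 to 850 mm from the base axis. Payload 8.1 kg.
Tool frame: the origin (TCP) lies between the finger pads; the fingertips stand 11 mm ahead of it and the grasp point (between the pads) lies 8 mm behind it; z points along the fingers, y is the line along which they close (so a half turn about z gives the same grasp; the last joint's range is limited). The gripper opens to 85 mm and grips with 20 to 120 N. Pads are 22 mm wide; open, the fingers measure 114 mm over their backs; the gripper's body (76 mm by 85 mm) begins 54 mm behind the grasp point. The pads swing forward as they close: fully open they stand 13 mm farther back than shut.
Start: joints at [-75.539, 7.471, 85.268, -0, 87.261, -4.893], TCP at [198.867, -566.089, 242.292] pointing down, gripper open.
Joint ranges: [-169.43, 169.43], [-51.17, 129.36], [1.28, 143.12], [-76.62, 256.62], [0, 156.53], [-152.29, 152.29]. Speed limits (degrees/s): [136.94, 136.94, 159.86, 180, 180, 180].

INTERFACE

Orientations are given as [roll, pitch, yaw] about the fixed x, y, z axes, in that order (R = Rz(yaw) Ry(pitch) Rx(roll)).
In Python, from bench import r, snapshot, get_calibration gives the robot as it stands.
- The arm moves only by the tool step_arm, never from a script. Its argument "rows" is a list of rows, each a list of 2 entries, a list of its own where there are three numbers: the shift along the tool's x, y, z in mm, then the turn about the tool's z in degrees. In form: [[[tx, ty, tz], yaw], ...]. A call has 1 to 12 rows; each row is the pose to reach, as a shift and turn from the pose commanded when the call began, along the tool's axes at that moment; what a row does not reach only later rows make up. A row lasts 1/10 s, in which the tool goes at most 50 mm and 8.59 degrees, less where a joint would pass 70% of its speed; a pose out of reach is approached as far as the arm can. A call with a gripper value outside its range is refused whole. "fingers" is the opening, from 0 (shut) to 1 (fully open), set as the call begins (left out, the last holds). The fingers move at their own pace and stop on an object; "squeeze" is the grip in N (left out, the last holds). Time passes only in rows, so rows that repeat a pose let the fingers close. It gives the time, the measured TCP pose, the force, the opening and the grip force at its end, in the units of the state.
- r.sense(): the state, without advancing time (a new reading comes with each control period).
- snapshot(name): name is "scene" or "top" or "wrist"; returns the picture (420x560x3 uint8, blue, green, red); there is no depth.
- get_calibration(name): a dict with "fovy" (degrees; the focal length in pixels is half the picture's height over the tangent of half this angle, whatever the lens; pixels are square), "cx", "cy" (the principal point, pixels), "eye" and "orientation" of the camera in the world. Camera axes: x right, y up, looking along -z (the intrinsics and any distortion apply to the point x, -y, -z); pixel columns grow to the right and rows downward; lengths in mm; the calibration is good to about 2 mm. A picture is of the moment at which its call begins: read the wrist's pose just before it. get_calibration takes no time and is no camera call; for the wrist camera it gives the pose at the moment of the call.
- r.hand_in(): hands the job in; it is judged then, once.
The state is a dict: "time": time; "joint_pos": joint angles; "qd": joint speeds; "joint_efforts": joint torques, N m; "tool_pos": TCP position; "tcp_rot": TCP orientation; "ft_force": force on the tool from outside, world axes, zero at the start; "wrist_torque": the same for the moment, N m; "finger_gap": finger opening in mm; "grip_force": force on a finger pad.
Only numpy, scipy, OpenCV 4.12 (cv2) and the standard library are available. Lean on these libraries where they do the work, as an engineer would, in place of code of your own. Each camera call takes 0.05 s, during which the arm holds its last target. There are 200 camera calls.

## Working session

There is one attempt and no reset: what is moved stays moved. The work goes in short steps, Python scripts to look and compute and a tool call to move; the robot and the scene stay as the last step left them, time stands still between calls to the robot, and variables do not carry over. Pictures are saved under pics/ and viewed, at most 14 in all, crops included, and the job is handed in when it is done.

Besides the shell and the picture viewer there is one more tool, called by a JSON object that holds its "name" and its "arguments". step_arm: Moves the arm, as the interface text tells. Its arguments: {"type":"object","properties":{"rows":{"type":"array"},"fingers":{"type":"number"},"squeeze":{"type":"number"}},"required":["rows"]}

```bash
mkdir -p pics; ls; python3 - <<'E'
from bench import r,snapshot,get_calibration
import cv2
for n in("scene","top"):
    cv2.imwrite(f"pics/{n}0.png",snapshot(n)); print(n,get_calibration(n))
print(get_calibration("wrist")); print(r.sense())
E
```

```text
pics
scene {'fovy': 42.18598076482614, 'cx': 271.6831482953355, 'cy': 208.81002897098202, 'eye': array([981.10338034, 561.33534898, 983.15586408]), 'orientation': array([ 37.67076425,   0.77619877, 147.17514684])}
top {'fovy': 47.12249557965456, 'cx': 277.6761682579252, 'cy': 218.2615487069073, 'eye': array([ 430.31908309,  -56.05742276, 1304.96550922]), 'orientation': array([  7.66568015,  -0.36238771, -88.82039188])}
{'fovy': 67.0452961233026, 'cx': 281.4196291645498, 'cy': 213.99227468464917, 'eye': array([ 279.35813348, -537.84173701,  373.23205318]), 'orientation': array([-19.21072297,   0.10545249, -70.74999406])}
{'time': 0.1, 'joint_pos': array([-7.55399957e+01,  7.51098392e+00,  8.53234949e+01,  9.86404011e-04,
        8.72627591e+01, -4.89197526e+00]), 'qd': array([ 0.07052321, -0.02670137,  0.0052388 ,  0.12296962, -0.04846089,
        0.01459087]), 'joint_efforts': array([ 9.36007673e-04, -5.70951033e+01, -5.01941764e+01, -3.80351639e-04,
        8.16870685e-03,  3.22197469e-07]), 'tool_pos': array([ 198.73817867, -565.61542548,  241.34284984]), 'tcp_rot': array([-1.79903200e+02, -9.27380518e-03,  1.93519238e+01]), 'ft_force': array([ 0.35288919, -0.23256468,  0.15249392]), 'wrist_torque': array([ 0.02850824,  0.00348947, -0.04393083]), 'grip_force': 0.0, 'finger_gap': 85.55992987069509}
```

View pics/scene0.png

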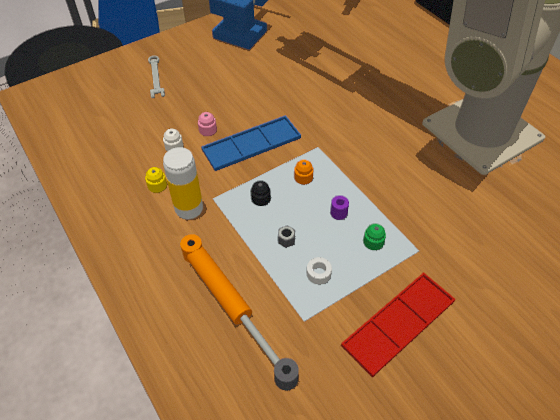

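View pics/top0.png

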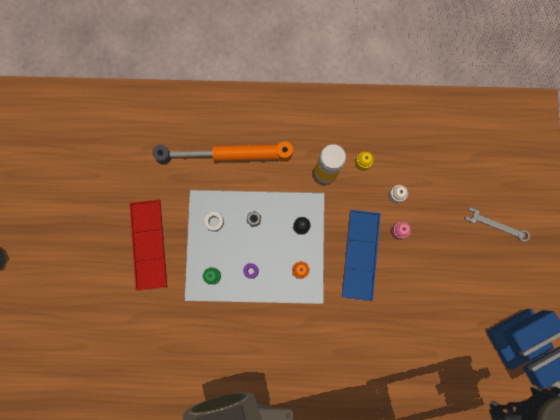

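Top view: the ring is at (213,221), the nut (254,218), the black stop (302,226), the green stop (212,275), the sleeve (251,271) and the orange stop (301,270). The red tray is at (149,245) and the blue tray at (361,255).
Things that could be taken for the wanted stops: green (212,275), yellow (365,160), white (400,193), pink (402,230), and the orange damper end (285,150). By description I choose orange (301,270) and black (302,226), and check both in a close crop.

```bash
python3 - <<'E'
import cv2
a=cv2.imread("pics/top0.png")[190:310,125:395]
a=cv2.resize(a,None,fx=2.9,fy=2.9,interpolation=cv2.INTER_CUBIC)
cv2.imwrite("pics/crop0.png",a);print(a.shape)
E
```

```text
(348, 783, 3)
```

View pics/crop0.png

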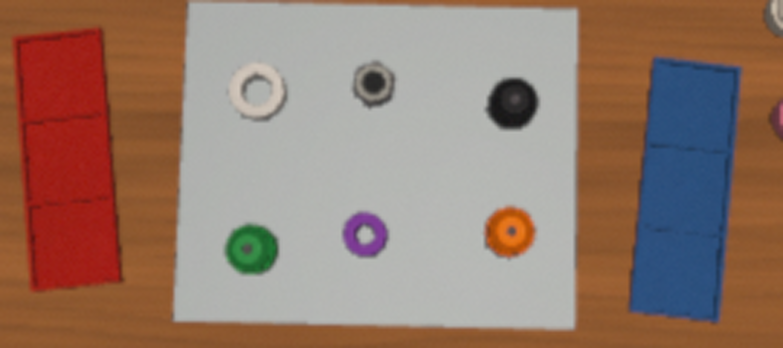

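The crop shows the orange stop at (510,232), black (512,103), ring (258,91), nut (374,83), sleeve (366,234) and green (251,249). The tray corners are clear: red (14,38), (102,29), (121,282), (33,291); blue (653,59), (741,68), (719,321), (630,312).

```bash
cat > h.py <<'E'
import numpy as np, cv2
from scipy.spatial.transform import Rotation as R
from bench import r,snapshot,get_calibration
def ray(c,u,v,z,H=420):
    f=H/2/np.tan(np.radians(c['fovy']/2))
    d=R.from_euler('xyz',c['orientation'],degrees=True).apply([(u-c['cx'])/f,-(v-c['cy'])/f,-1])
    e=np.array(c['eye']); return (e+d*(z-e[2])/d[2])[:2]
def pix(c,p,H=420):
    f=H/2/np.tan(np.radians(c['fovy']/2))
    q=R.from_euler('xyz',c['orientation'],degrees=True).inv().apply(np.array(p)-c['eye'])
    return c['cx']+f*q[0]/-q[2], c['cy']-f*q[1]/-q[2]
def shift(xy,z):  # tool-frame shift from present TCP to world point
    s=r.sense(); return R.from_euler('xyz',s['tcp_rot'],degrees=True).inv().apply([*xy,z]-s['tool_pos'])
E
python3 - <<'E'
from h import *
c=get_calibration('top'); g=lambda u,v,z:ray(c,(u+.5)/2.9-.5+125,(v+.5)/2.9+190-.5,z).round(1)
for n,u,v,z in [('ring',258,91,26),('nut',374,83,28),('black',512,103,28),('orange',510,232,28),('sleeve',366,234,42),('green',251,249,28)]:
    p=g(u,v,z);print(n,p,np.hypot(*p))
for n,q in dict(red=[(14,38),(102,29),(121,282),(33,291)],blue=[(653,59),(741,68),(719,321),(630,312)]).items():
    P=np.array([g(*t,12) for t in q]);m=P.mean(0);L=(P[0]+P[1]-P[2]-P[3])/2;W=(P[1]+P[2]-P[0]-P[3])/2
    u=L/np.hypot(*L);print(n,m,np.hypot(*L),np.hypot(*W),np.degrees(np.arctan2(L[1],L[0])),[ (m+k*78*u).round(1) for k in(1,0,-1)])
b=get_calibration('scene')
for n,u,v,z in [('ring top',319,266,26),('orange',304,176,15),('black',261,197,15),('sleeve',340,201,42),('nut',286,233,28)]: print(n,ray(b,u,v,z).round(1))
E
```

```text
ring [591.4 110.5] 601.6346150280916
nut [600.9   3.7] 600.9113911384939
black [ 585.  -123.9] 597.9767637626064
orange [ 466.8 -123.7] 482.9119277880802
sleeve [461.9   6.5] 461.9457327435767
green [446.6 111.1] 460.211657827135
red [526.425 286.225] 236.06135854900106 81.47223453422644 7.48477546779599 [array([603.8, 296.4]), array([526.4, 286.2]), array([449.1, 276.1])]
blue [ 510.7   -286.825] 235.3794011803072 82.21534224218738 -5.228587973728322 [array([ 588.4, -293.9]), array([ 510.7, -286.8]), array([ 433. , -279.7])]
ring top [590.7 111.3]
orange [ 470.5 -114.1]
black [ 588.8 -116.1]
sleeve [460.4   8.4]
nut [602.1   6.5]
```

```bash
python3 -c "
from h import *
print(shift((466.8,-123.7),150))"
```

```text
[ 399.33914074 -327.96523383   91.96170735]
```

{"name": "step_arm", "arguments": {"rows": [[[40,-33,9],3],[[80,-66,18],6],[[120,-98,28],8],[[160,-131,37],10],[[200,-164,46],12],[[240,-197,55],14],[[280,-230,64],16],[[320,-262,74],18],[[360,-295,83],19.35],[[399,-328,92],19.35],[[399,-328,92],19.35],[[399,-328,92],19.35]], "fingers": 0.85}}

```text
time: 1.3
tool_pos: [467.0, -121.2, 149.0]
tcp_rot: [-179.9, 0.1, 0.2]
ft_force: [0.4, 0.5, 0.3]
finger_gap: 72.4
grip_force: 0.0
```

```bash
python3 - <<'E'
from h import *
s=r.sense();print(s['tool_pos'],s['tcp_rot'],s['finger_gap'],s['time'])
c=get_calibration('wrist');a=snapshot('wrist');cv2.imwrite('pics/w1.png',a);print(c)
for p in[(466.8,-123.7,30),(466.8,-123.7,0),(585,-123.9,30),(461.9,6.5,42)]:print(p,np.round(pix(c,p),1))
E
```

```text
[ 466.95229591 -121.22592081  149.0317823 ] [-1.79909808e+02  9.73354616e-02  2.46988576e-01] 72.44056235750527 1.3
{'fovy': 67.0452961233026, 'cx': 281.4196291645498, 'cy': 213.99227468464917, 'eye': array([ 552.52778918, -121.18386134,  280.78040595]), 'orientation': array([-1.93153608e+01,  7.86541766e-02, -8.98610507e+01])}
(466.8, -123.7, 30) [284.6 211.6]
(466.8, -123.7, 0) [284.3 201.1]
(585, -123.9, 30) [285.8  54.6]
(461.9, 6.5, 42) [123.1 221.7]
```

View pics/w1.png

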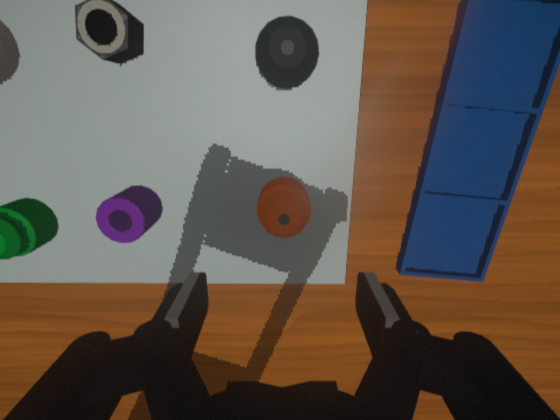

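Wrist view: the orange stop's silhouette is centred at (284,207), against a prediction of (284,206), so the estimate is confirmed. The black stop is at (287,52), the sleeve bore at (120,220), and the nut is upper left at (103,27). Descending on orange.

{"name": "step_arm", "arguments": {"rows": [[[0,0,0],0],[[0,0,15],0],[[0,0,30],0],[[0,0,45],0],[[0,0,60],0],[[0,0,75],0],[[0,0,90],0],[[0,0,105],0],[[0,0,115],0],[[0,0,125],0],[[0,0,125],0],[[0,0,125],0]]}}

```text
time: 2.55
tool_pos: [466.6, -124.6, 25.3]
tcp_rot: [-180.0, 0.0, -0.0]
ft_force: [-1.0, 0.4, 0.2]
finger_gap: 72.5
grip_force: 0.0
```

{"name": "step_arm", "arguments": {"rows": [[[0,0,0],0],[[0,0,0],0],[[0,0,0],0],[[0,0,0],0],[[0,0,0],0],[[0,0,0],0],[[0,0,0],0],[[0,0,0],0],[[0,0,0],0],[[0,0,0],0]], "fingers": 0.3, "squeeze": 40}}

```text
time: 3.55
tool_pos: [467.5, -124.7, 26.4]
tcp_rot: [180.0, -0.1, 0.0]
ft_force: [-1.7, 1.0, 6.0]
finger_gap: 44.2
grip_force: 40.4
```

{"name": "step_arm", "arguments": {"rows": [[[0,0,-10],0],[[0,0,-25],0],[[0,0,-40],0],[[0,0,-55],0],[[-5,25,-60],0],[[-12,55,-60],0],[[-19,85,-60],0],[[-26,115,-60],0],[[-32,145,-60],0],[[-34,156,-60],0],[[-34,156,-60],0],[[-34,156,-60],0]]}}

```text
time: 4.75
tool_pos: [432.7, -279.7, 85.4]
tcp_rot: [-180.0, 0.0, -0.0]
ft_force: [0.1, -0.5, -0.0]
finger_gap: 44.1
grip_force: 41.0
```

```bash
python3 - <<'E'
from h import *
s=r.sense();print(s['tool_pos'],s['tcp_rot'],s['finger_gap'],s['time'],s['grip_force'])
c=get_calibration('wrist');a=snapshot('wrist');cv2.imwrite('pics/w2.png',a)
u=np.array([np.cos(np.radians(-5.2)),np.sin(np.radians(-5.2))]);v=np.array([-u[1],u[0]])
for i in(119,41,-41,-119):
  for j in(41,-41):print(i,j,np.round(pix(c,[*(np.array([510.7,-286.8])+i*u+j*v),12]),0))
E
```

```text
[ 432.72278731 -279.650452     85.36573883] [-1.79959396e+02  2.62511663e-03 -1.41153416e-02] 44.11094927533613 4.75 41.040390729904175
119 41 [ 234. -144.]
119 -41 [ 398. -125.]
41 41 [229.  35.]
41 -41 [370.  49.]
-41 41 [225. 175.]
-41 -41 [348. 186.]
-119 41 [221. 279.]
-119 -41 [331. 287.]
```

View pics/w2.png

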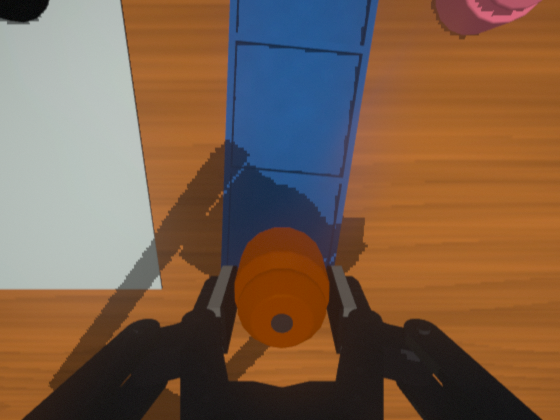

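Wrist view: orange is held upright between the pads. The tray edges at (229,40) and (372,49) and the partition at (245,167)–(344,177) match the prediction within about 3 mm. Lowering.

{"name": "step_arm", "arguments": {"rows": [[[0,0,15],0],[[0,0,30],0],[[0,0,42],0],[[0,0,50],0],[[0,0,55],0],[[0,0,55],0],[[0,0,55],0],[[0,0,55],0]]}}

```text
time: 5.6
tool_pos: [432.6, -280.2, 30.5]
tcp_rot: [-180.0, 0.0, 0.0]
ft_force: [-3.1, 2.5, 5.4]
finger_gap: 44.2
grip_force: 41.5
```

{"name": "step_arm", "arguments": {"rows": [[[0,0,0],0],[[0,0,0],0],[[0,0,0],0],[[0,0,0],0],[[0,0,0],0],[[0,0,-10],0],[[0,0,-25],0],[[0,0,-45],0],[[0,0,-65],0],[[0,0,-90],0],[[0,0,-100],0],[[0,0,-100],0]], "fingers": 0.85}}

```text
time: 6.8
tool_pos: [434.1, -281.5, 133.2]
tcp_rot: [179.8, -0.2, 0.0]
ft_force: [-0.5, -0.7, 0.2]
finger_gap: 72.7
grip_force: 0.0
```

{"name": "step_arm", "arguments": {"rows": [[[16,-27,0],0],[[34,-57,0],0],[[52,-88,0],0],[[70,-118,0],0],[[88,-149,0],0],[[106,-179,0],0],[[124,-210,0],0],[[142,-240,0],0],[[158,-268,0],0],[[168,-285,0],0],[[168,-285,0],0],[[168,-285,0],0]]}}

```text
time: 8.0
tool_pos: [599.8, 4.7, 128.9]
tcp_rot: [180.0, 0.1, 0.1]
ft_force: [0.6, 0.2, 0.1]
finger_gap: 72.7
grip_force: 0.0
```

```bash
python3 - <<'E'
from h import *
s=r.sense();print(s['tool_pos'],s['tcp_rot'],s['time'])
c=get_calibration('wrist');a=snapshot('wrist');np.save('w3c.npy',c,allow_pickle=True)
cv2.imwrite('pics/w3.png',cv2.resize(a[90:290,140:420],None,fx=2.8,fy=2.8,interpolation=cv2.INTER_CUBIC))
E
```

```text
[599.75866279   4.73711585 128.9046891 ] [1.79989429e+02 1.28854465e-01 6.71454605e-02] 8.0
```

View pics/w3.png

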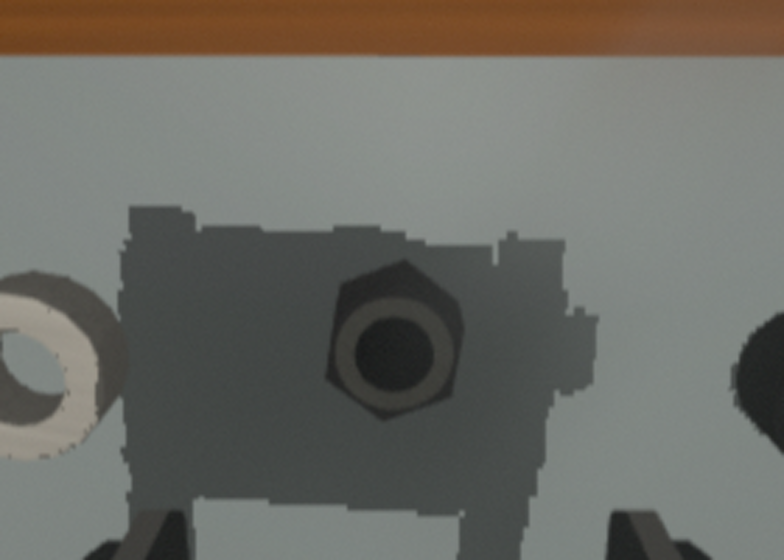

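Close crop: the nut's top ring is centred at (395,347), with corners at (385,420), (327,378) and (452,394). The ring edge is at left and the black stop at right.

```bash
python3 - <<'E'
from h import *
c=np.load('w3c.npy',allow_pickle=True).item(); g=lambda u,v,z:ray(c,(u+.5)/2.8-.5+140,(v+.5)/2.8+90-.5,z)
m=g(395,347,28);print(m)
for u,v in[(385,420),(327,378),(452,394)]:
  for z in(28,24):
    d=g(u,v,z)-m;print(z,d.round(1),np.hypot(*d).round(1),np.degrees(np.arctan2(d[1],d[0])).round(1)%60)
print(g(403,260,0)-m,g(341,285,0)-m,g(463,325,0)-m)
E
```

```text
[604.06634648   5.24826951]
28 [-22.1   2.9] 22.3 52.599999999999994
24 [-23.9   2.9] 24.1 53.0
28 [-9.2 19.1] 21.2 55.7
24 [-10.8  19.5] 22.2 59.0
28 [-14.1 -16.1] 21.4 48.80000000000001
24 [-15.7 -16.4] 22.7 46.099999999999994
[17.92348367 -2.38566847] [10.16431266 16.42631182] [ -2.6208525 -20.9223733]
```

{"name": "step_arm", "arguments": {"rows": [[[1,0,10],4],[[2,0,25],7.5],[[2,0,40],7.5],[[2,0,55],7.5],[[2,0,70],7.5],[[2,0,85],7.5],[[2,0,97],7.5],[[2,0,106],7.5],[[2,0,106],7.5],[[2,0,106],7.5]]}}

```text
time: 9.05
tool_pos: [602.8, 4.7, 24.4]
tcp_rot: [-180.0, -0.0, -7.5]
ft_force: [-0.3, 0.5, -0.6]
finger_gap: 72.6
grip_force: 0.0
```

{"name": "step_arm", "arguments": {"rows": [[[0,0,0],0],[[0,0,0],0],[[0,0,0],0],[[0,0,0],0],[[0,0,0],0],[[0,0,0],0],[[0,0,0],0],[[0,0,0],0],[[0,0,0],0],[[0,0,0],0]], "fingers": 0.2, "squeeze": 60}}

```text
time: 10.05
tool_pos: [603.6, 4.5, 25.5]
tcp_rot: [-180.0, -0.1, -7.5]
ft_force: [-0.8, -0.8, 6.1]
finger_gap: 34.0
grip_force: 60.6
```

{"name": "step_arm", "arguments": {"rows": [[[0,0,-10],0],[[0,0,-25],0],[[0,0,-45],0],[[0,0,-65],0],[[0,0,-85],0],[[0,0,-100],0],[[0,0,-100],0],[[0,0,-100],0]]}}

```text
time: 10.85
tool_pos: [602.7, 4.6, 124.5]
tcp_rot: [-180.0, -0.0, -7.5]
ft_force: [-1.1, 0.4, -1.6]
finger_gap: 34.8
grip_force: 59.9
```

```bash
python3 - <<'E'
from h import *
c=get_calibration('top');print(ray(c,332,157,170),ray(get_calibration('scene'),179,158,170))
E
```

```text
[ 735.66088226 -188.51843789] [ 736.85363441 -186.47267246]
```

{"name": "step_arm", "arguments": {"rows": [[[2,27,0],0],[[5,57,0],0],[[7,90,0],0],[[10,123,0],0],[[13,156,0],0],[[15,189,0],0],[[18,222,0],0],[[20,252,0],0],[[22,280,0],0],[[24,298,0],0],[[24,298,0],0],[[24,298,0],0]]}}

```text
time: 12.05
tool_pos: [587.1, -293.4, 123.2]
tcp_rot: [-179.9, 0.1, -7.5]
ft_force: [-0.2, 1.0, -1.5]
finger_gap: 34.5
grip_force: 60.0
```

{"name": "step_arm", "arguments": {"rows": [[[0,0,15],0],[[0,0,35],0],[[0,0,55],0],[[0,0,73],0],[[0,0,85],0],[[0,0,92],0],[[0,0,95],0],[[0,0,95],0],[[0,0,95],0]]}}

```text
time: 12.95
tool_pos: [588.2, -294.3, 30.0]
tcp_rot: [180.0, -0.1, -7.5]
ft_force: [0.0, 0.2, -1.5]
finger_gap: 34.4
grip_force: 60.1
```

{"name": "step_arm", "arguments": {"rows": [[[0,0,0],0],[[0,0,0],0],[[0,0,0],0],[[0,0,0],0],[[0,0,0],0],[[0,0,-10],0],[[0,0,-25],0],[[0,0,-45],0],[[0,0,-65],0],[[0,0,-90],0],[[0,0,-100],0],[[0,0,-100],0]], "fingers": 0.85}}

```text
time: 14.15
tool_pos: [589.2, -295.0, 132.9]
tcp_rot: [179.9, -0.3, -7.5]
ft_force: [0.3, -0.1, 0.1]
finger_gap: 72.5
grip_force: 0.0
```

{"name": "step_arm", "arguments": {"rows": [[[-15,-26,0],-2],[[-33,-57,0],-4],[[-51,-88,0],-6],[[-69,-119,0],-7.5],[[-87,-150,0],-7.5],[[-105,-181,0],-7.5],[[-123,-212,0],-7.5],[[-141,-243,0],-7.5],[[-156,-269,0],-7.5],[[-164,-283,0],-7.5],[[-164,-283,0],-7.5],[[-164,-283,0],-7.5]]}}

```text
time: 15.35
tool_pos: [461.5, 8.0, 128.6]
tcp_rot: [180.0, 0.0, 0.1]
ft_force: [-0.1, -0.3, -0.5]
finger_gap: 72.3
grip_force: 0.0
```

```bash
python3 - <<'E'
from h import *
s=r.sense();print(s['tool_pos'],s['tcp_rot'],s['time'])
c=get_calibration('wrist');a=snapshot('wrist')
print(pix(c,(462,8,42)),pix(c,(447,111,50)))
cv2.imwrite('pics/w4.png',a)
E
```

```text
[461.49512018   7.98859466 128.63026516] [1.79985833e+02 4.63120306e-02 6.27077247e-02] 15.35
(np.float64(281.4091370949261), np.float64(224.9869002608504)) (np.float64(140.46310030450576), np.float64(248.21951186676534))
```

View pics/w4.png

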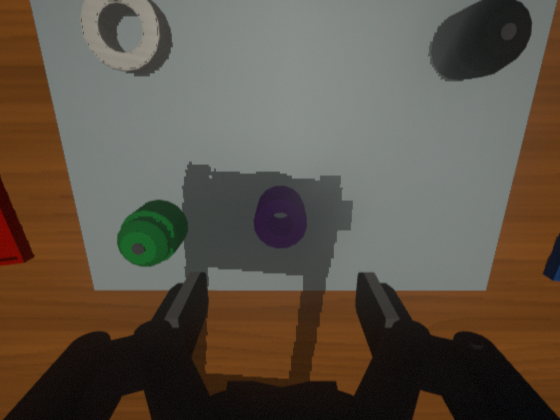

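Wrist view: the sleeve is at (280,215), as predicted, and the green stop at (140,248) is about 30 mm clear of the finger path. Descending.

{"name": "step_arm", "arguments": {"rows": [[[0,0,10],0],[[0,0,25],0],[[0,0,40],0],[[0,0,55],0],[[0,0,70],0],[[0,0,85],0],[[0,0,97],0],[[0,0,106],0],[[0,0,106],0],[[0,0,106],0]]}}

```text
time: 16.4
tool_pos: [462.0, 7.9, 23.3]
tcp_rot: [-180.0, 0.0, -0.0]
ft_force: [-0.2, 0.1, 0.4]
finger_gap: 72.2
grip_force: 0.0
```

{"name": "step_arm", "arguments": {"rows": [[[0,0,0],0],[[0,0,0],0],[[0,0,0],0],[[0,0,0],0],[[0,0,0],0],[[0,0,0],0],[[0,0,0],0],[[0,0,0],0],[[0,0,0],0],[[0,0,0],0]], "fingers": 0.25, "squeeze": 60}}

```text
time: 17.4
tool_pos: [462.7, 8.0, 24.5]
tcp_rot: [180.0, -0.1, 0.0]
ft_force: [-2.7, 0.6, 5.5]
finger_gap: 38.5
grip_force: 60.4
```

{"name": "step_arm", "arguments": {"rows": [[[0,0,-10],0],[[0,0,-25],0],[[0,0,-45],0],[[0,0,-65],0],[[0,0,-85],0],[[0,0,-100],0],[[0,0,-100],0],[[0,0,-100],0]]}}

```text
time: 18.2
tool_pos: [461.9, 8.0, 123.4]
tcp_rot: [180.0, -0.0, 0.0]
ft_force: [-0.5, 0.2, -2.8]
finger_gap: 38.4
grip_force: 60.7
```

{"name": "step_arm", "arguments": {"rows": [[[4,27,0],0],[[9,57,0],0],[[15,90,0],0],[[20,123,0],0],[[26,156,0],0],[[31,189,0],0],[[37,222,0],0],[[42,252,0],0],[[46,278,0],0],[[49,295,0],0],[[49,295,0],0],[[49,295,0],0]]}}

```text
time: 19.4
tool_pos: [509.9, -286.4, 121.6]
tcp_rot: [-179.9, 0.1, -0.0]
ft_force: [0.1, 0.2, -2.9]
finger_gap: 38.4
grip_force: 61.0
```

{"name": "step_arm", "arguments": {"rows": [[[0,0,15],0],[[0,0,35],0],[[0,0,55],0],[[0,0,73],0],[[0,0,85],0],[[0,0,92],0],[[0,0,95],0],[[0,0,95],0],[[0,0,95],0]]}}

```text
time: 20.3
tool_pos: [511.4, -287.1, 28.8]
tcp_rot: [180.0, -0.1, 0.0]
ft_force: [1.0, 0.0, -2.3]
finger_gap: 38.3
grip_force: 61.0
```

{"name": "step_arm", "arguments": {"rows": [[[0,0,0],0],[[0,0,0],0],[[0,0,0],0],[[0,0,0],0],[[0,0,0],0],[[0,0,-10],0],[[0,0,-25],0],[[0,0,-45],0],[[0,0,-65],0],[[0,0,-90],0],[[0,0,-100],0],[[0,0,-100],0]], "fingers": 0.85}}

```text
time: 21.5
tool_pos: [512.5, -288.0, 131.5]
tcp_rot: [179.8, -0.3, 0.0]
ft_force: [0.5, 0.0, 0.3]
finger_gap: 72.2
grip_force: 0.0
```

{"name": "step_arm", "arguments": {"rows": [[[8,-18,0],-4],[[18,-40,0],-10],[[30,-66,0],-16],[[42,-93,0],-22],[[54,-119,0],-28],[[66,-145,0],-30],[[74,-163,0],-30],[[74,-163,0],-30],[[74,-163,0],-30]]}}

```text
time: 22.4
tool_pos: [584.2, -123.7, 127.1]
tcp_rot: [-179.9, 0.1, 30.1]
ft_force: [-0.4, -0.3, -0.0]
finger_gap: 72.9
grip_force: 0.0
```

```bash
python3 - <<'E'
from h import *
s=r.sense();print(s['tool_pos'],s['tcp_rot'],s['time'])
c=get_calibration('wrist');a=snapshot('wrist')
for z in(15,30,50):print(pix(c,(585,-124,z)))
cv2.imwrite('pics/w5.png',a)
E
```

```text
[ 584.18377081 -123.72025826  127.117428  ] [-1.79939783e+02  8.74614543e-02  3.00640467e+01] 22.4
(np.float64(282.18585676176906), np.float64(213.3526411488763))
(np.float64(282.20314325532934), np.float64(219.7559259968674))
(np.float64(282.2295730638642), np.float64(229.54608916305475))
```

View pics/w5.png

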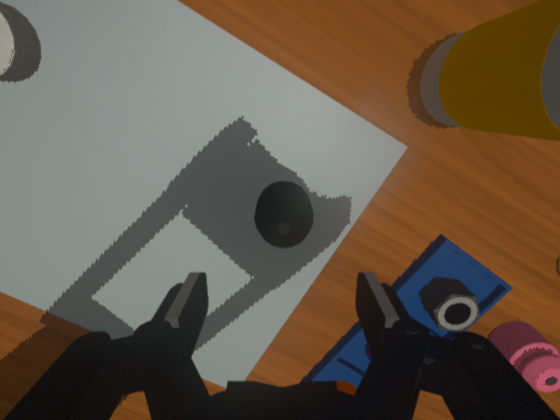

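Wrist view: the black stop is at (284,214), as predicted. The nut lies flat in the far blue compartment at (457,309), and the can is clear at upper right. Grasping.

{"name": "step_arm", "arguments": {"rows": [[[0,0,10],0],[[0,0,25],0],[[0,0,40],0],[[0,0,55],0],[[0,0,70],0],[[0,0,85],0],[[0,0,96],0],[[0,0,104],0],[[0,0,104],0],[[0,0,104],0]]}}

```text
time: 23.45
tool_pos: [585.2, -124.0, 24.5]
tcp_rot: [180.0, -0.0, 30.0]
ft_force: [-0.2, 0.9, -0.6]
finger_gap: 72.7
grip_force: 0.0
```

{"name": "step_arm", "arguments": {"rows": [[[0,0,0],0],[[0,0,0],0],[[0,0,0],0],[[0,0,0],0],[[0,0,0],0],[[0,0,0],0],[[0,0,0],0],[[0,0,0],0],[[0,0,0],0],[[0,0,0],0]], "fingers": 0.3, "squeeze": 40}}

```text
time: 24.45
tool_pos: [585.8, -124.3, 25.6]
tcp_rot: [179.9, -0.1, 30.0]
ft_force: [-0.4, -0.2, 6.6]
finger_gap: 44.2
grip_force: 41.1
```

{"name": "step_arm", "arguments": {"rows": [[[0,0,-10],0],[[0,0,-25],0],[[0,0,-45],0],[[0,0,-65],0],[[0,0,-85],0],[[0,0,-100],0],[[0,0,-100],0],[[0,0,-100],0]]}}

```text
time: 25.25
tool_pos: [585.0, -124.0, 124.5]
tcp_rot: [180.0, -0.0, 30.0]
ft_force: [0.5, -0.2, -1.3]
finger_gap: 44.5
grip_force: 41.1
```

{"name": "step_arm", "arguments": {"rows": [[[17,-27,0],3],[[37,-58,0],6],[[57,-90,0],9],[[78,-122,0],12],[[99,-155,0],15],[[120,-188,0],18],[[141,-220,0],21],[[162,-253,0],22.5],[[183,-286,0],22.5],[[203,-317,0],22.5],[[220,-344,0],22.5],[[226,-354,0],22.5]]}}

```text
time: 26.45
tool_pos: [602.0, 298.4, 122.2]
tcp_rot: [-180.0, 0.2, 7.7]
ft_force: [-0.7, 0.2, -1.4]
finger_gap: 44.3
grip_force: 41.1
```

{"name": "step_arm", "arguments": {"rows": [[[0,0,0],0],[[0,0,0],0],[[0,0,15],0],[[0,0,35],0],[[0,0,50],0],[[0,0,50],0],[[0,0,50],0]]}}

```text
time: 27.15
tool_pos: [603.2, 294.7, 73.5]
tcp_rot: [180.0, 0.1, 7.5]
ft_force: [0.5, 0.7, -0.3]
finger_gap: 44.3
grip_force: 41.1
```

```bash
python3 - <<'E'
from h import *
s=r.sense();print(s['tool_pos'],s['tcp_rot'],s['time'],s['finger_gap'])
c=get_calibration('wrist');a=snapshot('wrist')
t=np.radians(7.5);u=np.array([np.cos(t),np.sin(t)]);v=np.array([-u[1],u[0]])
for i in(119,39,-39,-119):
  for j in(41,-41):print(i,j,np.round(pix(c,[*(np.array([526.4,286.2])+i*u+j*v),12]),0))
cv2.imwrite('pics/w6.png',a)
E
```

```text
[603.17847117 294.74906851  73.4980304 ] [1.79973967e+02 8.83035611e-02 7.45780112e+00] 27.15 44.32481597821926
119 41 [213. 178.]
119 -41 [345. 177.]
39 41 [221. 289.]
39 -41 [337. 289.]
-39 41 [228. 375.]
-39 -41 [332. 375.]
-119 41 [233. 447.]
-119 -41 [327. 446.]
```

View pics/w6.png

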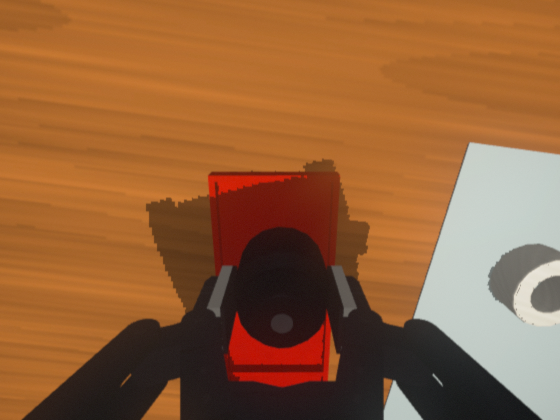

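Wrist view: black is held upright, and the end of the red tray is at (209–340, 173), about 3 mm beyond and left of the estimate. I correct by +3/+3 mm and lower.

{"name": "step_arm", "arguments": {"rows": [[[3,-3,12],0],[[3,-3,25],0],[[3,-3,35],0],[[3,-3,41],0],[[3,-3,45],0],[[3,-3,45],0],[[3,-3,45],0]]}}

```text
time: 27.9
tool_pos: [606.0, 299.0, 29.6]
tcp_rot: [180.0, 0.0, 7.5]
ft_force: [-3.1, -0.3, 4.4]
finger_gap: 44.2
grip_force: 41.4
```

{"name": "step_arm", "arguments": {"rows": [[[0,0,0],0],[[0,0,0],0],[[0,0,0],0],[[0,0,0],0],[[0,0,0],0],[[0,0,-10],0],[[0,0,-25],0],[[0,0,-45],0],[[0,0,-65],0],[[0,0,-90],0],[[0,0,-100],0],[[0,0,-100],0]], "fingers": 0.85}}

```text
time: 29.1
tool_pos: [607.9, 299.7, 133.0]
tcp_rot: [-179.9, -0.3, 7.5]
ft_force: [0.6, -0.5, -0.5]
finger_gap: 72.7
grip_force: 0.0
```

{"name": "step_arm", "arguments": {"rows": [[[-4,20,0],2],[[-10,48,0],4],[[-17,78,0],6],[[-24,110,0],7.5],[[-31,142,0],7.5],[[-36,170,0],7.5],[[-39,184,0],7.5],[[-39,184,0],7.5],[[-39,184,0],7.5]], "fingers": 0.95}}

```text
time: 30.0
tool_pos: [591.3, 112.0, 128.8]
tcp_rot: [-180.0, 0.0, -0.0]
ft_force: [0.5, -0.1, 0.5]
finger_gap: 81.5
grip_force: 0.0
```

```bash
python3 - <<'E'
from h import *
s=r.sense();print(s['tool_pos'],s['tcp_rot'],s['time'],s['finger_gap'])
c=get_calibration('wrist');a=snapshot('wrist')
print(pix(c,(591,111,26)),pix(c,(591,111,0)))
cv2.imwrite('pics/w7.png',a)
E
```

```text
[591.29024321 112.01135342 128.84472353] [-1.79968023e+02  3.64598360e-02 -2.17589200e-02] 30.0 81.47667647311518
(np.float64(282.80367089308197), np.float64(218.5072803635222)) (np.float64(282.690462053629), np.float64(208.1977205954917))
```

View pics/w7.png

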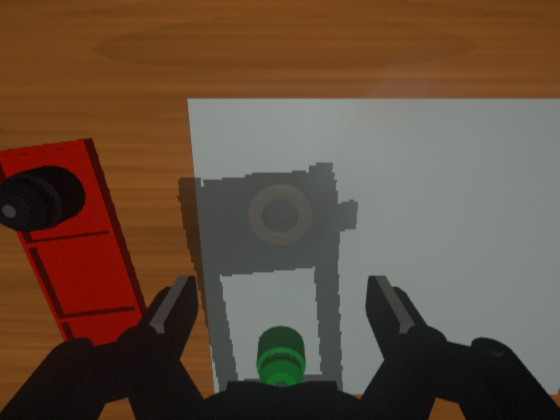

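Wrist view: the ring's top is at (280,214), about 2 mm ahead and left of the estimate. Black stands upright in the red tray, and green is clear at the bottom of the picture. Small correction, then grasp.

{"name": "step_arm", "arguments": {"rows": [[[1,-1,10],0],[[2,-1,25],0],[[2,-1,40],0],[[2,-1,55],0],[[2,-1,70],0],[[2,-1,85],0],[[2,-1,97],0],[[2,-1,107],0],[[2,-1,107],0],[[2,-1,107],0]]}}

```text
time: 31.05
tool_pos: [593.6, 112.4, 22.4]
tcp_rot: [-180.0, -0.0, -0.0]
ft_force: [-0.2, -0.2, 0.7]
finger_gap: 80.9
grip_force: 0.0
```

{"name": "step_arm", "arguments": {"rows": [[[0,0,0],0],[[0,0,0],0],[[0,0,0],0],[[0,0,0],0],[[0,0,0],0],[[0,0,0],0],[[0,0,0],0],[[0,0,0],0],[[0,0,0],0],[[0,0,0],0]], "fingers": 0.4, "squeeze": 60}}

```text
time: 32.05
tool_pos: [594.5, 112.7, 24.0]
tcp_rot: [-180.0, -0.1, 0.0]
ft_force: [-2.9, 0.2, 6.8]
finger_gap: 49.2
grip_force: 60.8
```

{"name": "step_arm", "arguments": {"rows": [[[0,0,-10],0],[[0,0,-25],0],[[0,0,-45],0],[[0,0,-65],0],[[0,0,-85],0],[[0,0,-100],0],[[0,0,-100],0],[[0,0,-100],0]]}}

```text
time: 32.85
tool_pos: [593.6, 112.5, 122.5]
tcp_rot: [-180.0, -0.0, 0.0]
ft_force: [-0.4, 0.3, -2.6]
finger_gap: 49.2
grip_force: 62.5
```

{"name": "step_arm", "arguments": {"rows": [[[-7,-18,0],-2],[[-17,-45,0],-4],[[-28,-75,0],-6],[[-39,-105,0],-7.5],[[-50,-135,0],-7.5],[[-60,-162,0],-7.5],[[-65,-176,0],-7.5],[[-65,-176,0],-7.5],[[-65,-176,25],-7.5],[[-65,-176,50],-7.5],[[-65,-176,50],-7.5],[[-65,-176,50],-7.5]]}}

```text
time: 34.05
tool_pos: [528.1, 287.2, 71.6]
tcp_rot: [179.9, 0.1, 7.5]
ft_force: [-0.0, -0.1, -2.4]
finger_gap: 49.2
grip_force: 63.1
```

```bash
python3 - <<'E'
from h import *
s=r.sense();print(s['tool_pos'],s['tcp_rot'],s['time'],s['finger_gap'])
a=snapshot('wrist');cv2.imwrite('pics/w8.png',a)
E
```

```text
[528.10049667 287.21224141  71.5583098 ] [1.79946247e+02 1.30532408e-01 7.45234375e+00] 34.05 49.15751012247403
```

View pics/w8.png

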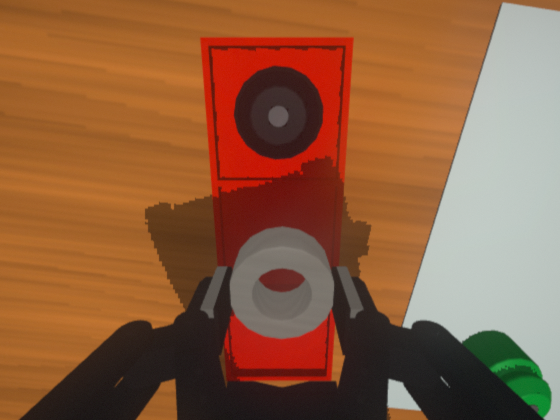

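Wrist view: black is centred in its compartment at (279,113), and the ring is held level over the middle compartment. Lowering.

{"name": "step_arm", "arguments": {"rows": [[[0,-1,12],0],[[0,-1,25],0],[[0,-1,35],0],[[0,-1,41],0],[[0,-1,45],0],[[0,-1,45],0],[[0,-1,45],0]]}}

```text
time: 34.8
tool_pos: [528.1, 289.4, 28.1]
tcp_rot: [180.0, 0.0, 7.5]
ft_force: [-6.4, -2.8, 8.1]
finger_gap: 49.4
grip_force: 64.1
```

{"name": "step_arm", "arguments": {"rows": [[[0,0,0],0],[[0,0,0],0],[[0,0,0],0],[[0,0,0],0],[[0,0,0],0],[[0,0,-10],0],[[0,0,-25],0],[[0,0,-45],0],[[0,0,-65],0],[[0,0,-90],0],[[0,0,-110],0],[[0,0,-110],0]], "fingers": 0.95}}

```text
time: 36.0
tool_pos: [531.1, 290.6, 143.1]
tcp_rot: [-179.9, -0.5, 7.5]
ft_force: [1.6, 0.1, -0.0]
finger_gap: 81.3
grip_force: 0.0
```

{"name": "step_arm", "arguments": {"rows": [[[-5,20,-5],0],[[-20,60,-20],0],[[-40,100,-40],0],[[-60,140,-60],0],[[-70,180,-80],0],[[-80,220,-100],0],[[-90,260,-100],0],[[-100,290,-100],0],[[-100,300,-100],0],[[-100,300,-100],0],[[-100,300,-100],0]]}}

```text
time: 37.1
tool_pos: [468.4, -20.4, 237.1]
tcp_rot: [-180.0, 0.0, 7.5]
ft_force: [0.2, -0.2, 0.2]
finger_gap: 81.2
grip_force: 0.0
```

```bash
python3 - <<'E'
from h import *
print(r.sense()['tool_pos'])
a=snapshot('top')[110:310,125:415];b=snapshot('scene')
cv2.imwrite('pics/e1.png',cv2.resize(a,None,fx=2.7,fy=2.7,interpolation=cv2.INTER_CUBIC))
cv2.imwrite('pics/e2.png',cv2.resize(b[90:390,150:460],None,fx=1.9,fy=1.9,interpolation=cv2.INTER_CUBIC))
E
```

```text
[468.41758624 -20.35903669 237.08723403]
```

View pics/e1.png

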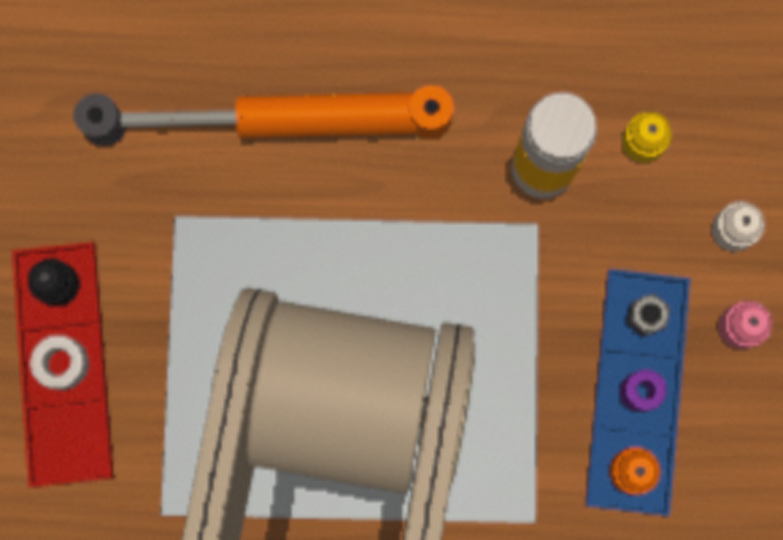

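View pics/e2.png

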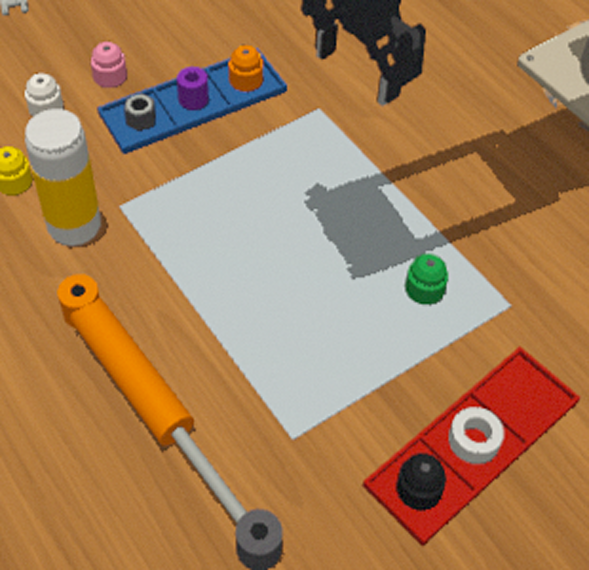

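Both views show all five parts upright and centred in their own compartments. Green, the can and the damper are unmoved, and the arm is clear.

```bash
python3 -c "
from bench import r
print(r.hand_in())"
```

```text
the job is handed in; nothing more can be done
None
```

I placed all five parts upright, each in its own compartment of the right tray, and handed the job in at about 37 s; no verdict came back, but the last pictures showed them centred and the green bump stop, spray can and damper where they were.

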